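# Load the crown tray onto the firing plinth

### The job

The crowns are ready for the furnace: pick up the round firing tray that carries the three crowns and set it, centred and level, on top of the narrow raised plinth of the firing base. Keep it upright all the way and set it down gently rather than dropping it; leave the empty tray where it is.

Things in the scene. Friction and masses are not known exactly. Their poses are not given: they have to be found in the camera images.
- crown_tray: The firing tray to move: a round tan ceramic honeycomb disc, 54 mm in diameter and 16 mm thick (about 70 g), lying flat on the bench, with three short pins that carry three white tooth crowns 14 mm wide; the crowns stand within 20 mm of its axis and their tops are 33 mm above its underside. Origin: centre of its underside; z up. Being round it can be gripped across its rim from above at any yaw. Nothing else stands within 60 mm of its centre.
- plinth_top (a point): Centre of the flat round top of the firing base's plinth, where the tray goes: 75 mm above the bench, 36 mm in diameter (so the tray overhangs it by 9 mm all round). The pale plinth rises as a plain column from a pale step 60 mm in diameter (its top at 26 mm) on a fixed round steel plate 110 mm in diameter and 14 mm thick. z up.
- empty_tray: Bystander, stays where it is: a loose round tray of the same size and material, but with three bare thin metal pins and no crowns. Origin: centre of its underside.
- cooling_stand: Bystander, not the place for this job: a fixed low metal stand with a wide thin round top 100 mm in diameter, 35 mm above the bench. Origin: centre of its underside. The other loose bystanders (a plaster tooth model 52 x 56 mm and 25 mm high, jars up to 45 mm high, a brush, a spatula) all stay below 50 mm.

How it is judged:
By the outcome, as a careful person would: the job done as asked, in the order asked, and still so for the second after the job is handed in, with the robot touching nothing.
It also fails if it takes over 40 s, if anything falls off the work surface, if the arm or the gripper's body presses on something with over 40 N, if the wrist force passes 120 N, or if a joint passes its speed limit or range.

### The arm

A 7-joint arm with a two-finger parallel gripper is mounted at the origin on the work surface. World frame = base frame: x ahead of the robot, y to its left, z up, the work surface at z = 0. Lengths are in mm, angles in rad, forces in N, time in s.
With the tool pointing down it reaches from about 400 to 850 mm from the base axis. Payload 6.9 kg.
Tool frame: the origin (TCP) lies midway between the tips of the shut fingers; the grasp point (between the pads) lies 19 mm behind it; z points along the fingers, y is the line along which they close (so a half turn about z gives the same grasp; the last joint's range is limited). The gripper opens to 85 mm and grips with 20 to 120 N. Pads are 22 mm wide; open, the fingers measure 114 mm over their backs; the gripper's body (76 mm by 85 mm) begins 54 mm behind the grasp point. The pads swing forward as they close: fully open they stand 13 mm farther back than shut.
Start: joints at [0.105, 0.507, -0.238, 1.5, 0.126, 1.149, -0.155], TCP at [624.989, -0.025, 231.275] pointing down, gripper open.
Joint ranges: [-3.08, 3.08], [-0.24, 2.05], [-1.43, 1.35], [0, 2.5], [-1.52, 4.66], [0.17, 1.96], [-2.89, 2.89]. Speed limits (rad/s): [2.39, 2.39, 3.14, 3.14, 3.14, 3.14, 3.14].

### API

Orientations are given as [roll, pitch, yaw] about the fixed x, y, z axes, in that order (R = Rz(yaw) Ry(pitch) Rx(roll)).
In Python, from cell import arm gives the robot as it stands. Calls block until the motion is done:
- arm.move_ptp(position, orientation): joint-space move of the TCP to a pose.
- arm.servo_line(position, feed=150, ori=None, max_force=None): straight line of the TCP; ori=None keeps the orientation; feed is the mean speed in mm/s. With max_force (N) it stops when the force on the tool has changed by that much, and returns True; else False.
- arm.set_joints(angles): joint-space move.
- arm.move_gripper(opening, effort=None): finger opening in mm; effort is the grip in N (None keeps the last); returns when the fingers have stopped.
- arm.sleep(seconds).
- arm.solve_ik(position, orientation): joint angles nearest the present ones, or None.
- arm.get_obs(): the state.
- arm.camera(name): name is "scene" or "side" or "wrist"; returns (picture, depth): 420x560x3 uint8, blue, green, red; 420x560 float32, mm along the optical axis (not along the pixel's ray), 0 where there is no reading.
- arm.camera_params(name): a dict with "fovy" (degrees; the focal length in pixels is half the picture's height over the tangent of half this angle, whatever the lens; pixels are square), "cx", "cy" (the principal point, pixels), "rvec" (rotation vector, rad) and "tvec" (3), from world to camera coordinates, as OpenCV has them. Camera axes: x right, y down, z forward; pixel columns grow to the right and rows downward; lengths in mm; the calibration is good to about 2 mm. A picture is of the moment at which its call begins: read the wrist's pose just before it. camera_params takes no time and is no camera call; for the wrist camera it gives the pose at the moment of the call.
A pose or a line that the arm cannot do raises arm.MotionError and nothing moves.
- arm.finish_job(): hands the job in; it is judged then, once.
The state is a dict: "t": time; "joint_positions": joint angles; "dq": joint speeds; "joint_torque": joint torques, N m; "tcp_pos": TCP position; "eef_rot": TCP orientation; "wrist_force": force on the tool from outside, world axes, zero at the start; "wrist_torque": the same for the moment, N m; "grip_width": finger opening in mm; "grip_force": force on a finger pad.
Only numpy, scipy, OpenCV 4.12 (cv2) and the standard library are available. Lean on these libraries where they do the work, as an engineer would, in place of code of your own. Each camera call takes 0.05 s, during which the arm holds its last target. There are 200 camera calls.

## Working session

There is one attempt and no reset: what is moved stays moved. The work goes in short steps, each a Python script; the robot and the scene stay as the last script left them, time stands still between calls to the robot, and variables do not carry over. Pictures are saved under pics/ and viewed, at most 10 in all, crops included, and the job is handed in when it is done.

```bash
ls; mkdir -p pics
python3 - <<'E'
from cell import arm
import cv2,numpy as np
for n in("scene","side"):
    im,d=arm.camera(n);cv2.imwrite(f"pics/{n}0.png",im);np.savez(f"{n}0.npz",im=im,d=d)
    print(n,arm.camera_params(n),(d==0).mean())
o=arm.get_obs();print(o["t"],o["eef_rot"])
E
```

```text
pics
scene {'fovy': 43.125418904452395, 'cx': 285.0236391751719, 'cy': 205.57013587303396, 'rvec': array([ 2.47021604,  0.92576435, -0.2677695 ]), 'tvec': array([-398.27774647, -266.81732146, 1279.70254635])} 0.003979591836734694
side {'fovy': 49.208628946055114, 'cx': 276.43436605915554, 'cy': 211.51257626871464, 'rvec': array([ 0.72815806, -2.35318129,  1.39624862]), 'tvec': array([467.74715625, 217.85480669, 713.25505871])} 0.0040943877551020405
0.1 [-3.13999097e+00  6.53843235e-05  1.57077429e+00]
```

View pics/scene0.png

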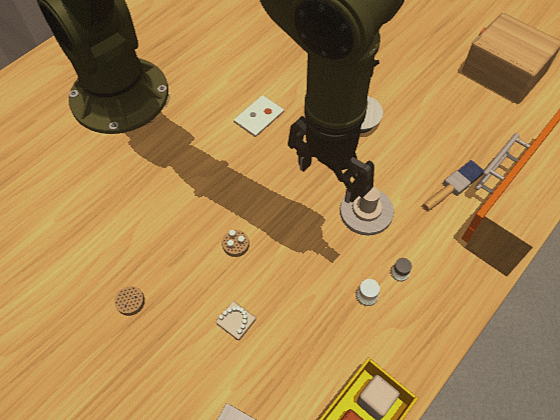

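View pics/side0.png

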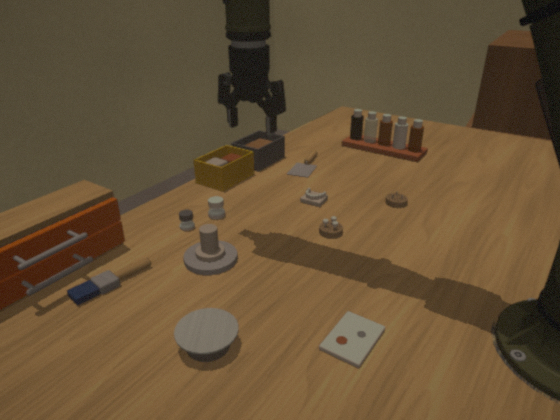

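The scene view shows the crowned tray at about (236,243) and the plinth top at about (368,194), partly behind a finger. In the side view they are at (331,229) and (209,229). I'll estimate both roughly, then look from above with the wrist camera.

```bash
cat > h.py <<'E'
from cell import arm
import cv2,numpy as np
def ray(p,uv):
    f=210/np.tan(np.radians(p["fovy"]/2));R=cv2.Rodrigues(np.asarray(p["rvec"],float))[0];t=np.asarray(p["tvec"]).ravel()
    d=R.T@np.array([(uv[0]-p["cx"])/f,(uv[1]-p["cy"])/f,1.]);return -R.T@t,d
def onz(p,uv,z):
    c,d=ray(p,uv);return c+d*(z-c[2])/d[2]
def cloud(p,d):
    v,u=np.mgrid[0:420,0:560];f=210/np.tan(np.radians(p["fovy"]/2));R=cv2.Rodrigues(np.asarray(p["rvec"],float))[0];t=np.asarray(p["tvec"]).ravel()
    P=np.stack([(u-p["cx"])/f*d,(v-p["cy"])/f*d,d],-1);return (P-t)@R
E
python3 - <<'E'
from h import *
S,D=arm.camera_params("scene"),arm.camera_params("side")
print("tray",onz(S,(236,243),16),onz(D,(331,229),16))
print("plinth",onz(S,(367,212),14),onz(D,(209,229),75),onz(D,(210,257),14))
for n,p in(("scene",S),("side",D)):
    d=np.load(n+"0.npz")["d"];P=cloud(p,d)
    for c in([(236,243),(367,200),(385,218)] if n=="scene" else [(331,229),(209,229),(193,263)]): print(n,c,P[c[1],c[0]].round(1))
# look from above the tray
x,y=onz(S,(236,243),16)[:2]
arm.move_ptp([x-0,y,260],[np.pi,0,np.pi/2])
p=arm.camera_params("wrist");im,d=arm.camera("wrist");cv2.imwrite("pics/w1.png",im);np.savez("w1.npz",im=im,d=d,**p)
print(p,arm.get_obs()["t"],arm.get_obs()["tcp_pos"])
E
```

```text
tray [ 494.6972264  -107.20155669   16.        ] [484.18790808 -90.80369813  16.        ]
plinth [648.18646366 120.93417251  14.        ] [637.38103889 132.38002882  75.        ] [634.3932456  139.61865769  14.        ]
scene (236, 243) [ 495.5 -107.8   18. ]
scene (367, 200) [647.4 109.8  75.1]
scene (385, 218) [684.  134.5  12.4]
side (331, 229) [485.2 -92.8  14.6]
side (209, 229) [639.3 130.4  73.4]
side (193, 263) [650.2 172.3  12.1]
{'fovy': 69.39743242761779, 'cx': 276.71940874934967, 'cy': 213.01343505812295, 'rvec': array([-2.80806329e+00,  1.18715220e-04, -9.14617347e-04]), 'tvec': array([-494.42792854, -152.70105172,  374.1525336 ])} 0.8667 [ 495.31674017 -106.5959062   260.07326875]
```

View pics/w1.png

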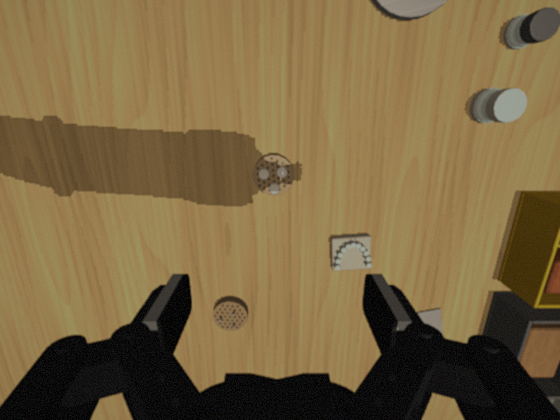

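The wrist view shows the crowned tray at (275,173) and the empty tray at (231,315). The scene and side estimates disagree by about 15 mm, possibly from lens distortion. I'll measure by depth with the tray near the wrist image centre, and do the same at the plinth.

```bash
cat >> h.py <<'E'
def fit(p,d,lo,hi,c,r=45):
    """circle around the points with height lo..hi within r of c"""
    P=cloud(p,d);m=(d>0)&(P[...,2]>lo)&(P[...,2]<hi)&(np.hypot(P[...,0]-c[0],P[...,1]-c[1])<r)
    q=P[m];(x,y),R=cv2.minEnclosingCircle(q[:,:2].astype(np.float32))
    v,u=np.nonzero(m)
    return (x,y),R,m.sum(),np.median(q[:,2]),q[:,:2].mean(0),(u.mean(),v.mean())
def shoot(n,view="wrist"):
    p=arm.camera_params(view);im,d=arm.camera(view);cv2.imwrite(f"pics/{n}.png",im);np.savez(n+".npz",im=im,d=d,**p);return p,im,d
E
python3 - <<'E'
from h import *
z=np.load("w1.npz");p={k:z[k] for k in("fovy","cx","cy","rvec","tvec")}
R=cv2.Rodrigues(p["rvec"])[0];print("cam",-R.T@p["tvec"],"axis",R[2],"x",R[0])
c=onz(p,(275,173),16);print("w1",c,fit(p,z["d"],10,22,c))
P=cloud(p,z["d"]);print("bench z",[P[v,u].round(1).tolist() for v,u in((100,300),(220,280),(30,250),(220,450),(60,100))])
def off(h):   # tcp xy -> aimed point at height 16
    return None
cam=-R.T@p["tvec"]-np.array([495.3,-106.6,260]) ; ax=R[2]
def above(c,H):
    s=(H+cam[2]-16)/-ax[2]; xy=np.array(c[:2])-cam[:2]-s*ax[:2]; return [*xy,H]
for i,(c0,H) in enumerate(((c,150),(np.array([642,125.]),230))):
    arm.move_ptp(above(c0,H),[np.pi,0,np.pi/2]);arm.sleep(.2)
    p2,im,d=shoot(f"w{i+2}")
    if i==0: print("w2",fit(p2,d,10,20,c), fit(p2,d,27,40,c))
    else:
        for lo,hi,r in((10,18,90),(22,30,60),(70,80,40)): print("w3",fit(p2,d,lo,hi,c0,r))
print(arm.get_obs()["t"])
E
```

```text
cam [494.1671494  -21.78408154 403.84525298] axis [ 6.19632606e-04 -3.27379796e-01 -9.44892632e-01] x [9.99999790e-01 2.44078754e-05 6.47313579e-04]
w1 [ 492.19489373 -101.35607758   16.        ] ((489.259765625, -104.84172058105469), 27.04291343688965, np.int64(1061), np.float64(17.028234778945855), array([ 489.3861643 , -102.98016127]), (np.float64(272.82469368520265), np.float64(174.27238454288408)))
bench z [[523.4, -12.4, 0.7], [499.1, -171.5, 2.0], [463.4, 63.6, 2.0], [740.4, -172.1, 0.4], [283.3, 32.3, 1.5]]
w2 ((489.5706481933594, -104.5860824584961), 26.940885543823242, np.int64(1779), np.float64(16.968991733214477), array([ 489.57692785, -101.37415305]), (np.float64(271.6885890949972), np.float64(212.82181000562113))) ((489.5367126464844, -104.60834503173828), 19.775896072387695, np.int64(495), np.float64(33.406357671032545), array([ 489.47194997, -103.73449883]), (np.float64(271.36767676767676), np.float64(221.17373737373737)))
w3 ((641.9868774414062, 127.97175598144531), 54.92313766479492, np.int64(3684), np.float64(14.957107335843729), array([642.0444009 , 135.30121163]), (np.float64(276.6528230184582), np.float64(203.1984256243214)))
w3 ((641.960693359375, 128.12350463867188), 29.822004318237305, np.int64(850), np.float64(26.829904888053676), array([642.10069822, 138.92309263]), (np.float64(276.68470588235294), np.float64(203.7729411764706)))
w3 ((642.0543823242188, 127.7768325805664), 18.14653778076172, np.int64(868), np.float64(75.86475271761861), array([642.03795472, 129.02850885]), (np.float64(276.60829493087556), np.float64(226.66820276497697)))
3.0583
```

```bash
python3 -c "
import cv2,numpy as np
a=cv2.imread('pics/w2.png');b=cv2.imread('pics/w3.png');cv2.imwrite('pics/w23.png',cv2.resize(np.hstack([a,b]),(800,300),interpolation=cv2.INTER_AREA))"
```

```text
(no output)
```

View pics/w23.png

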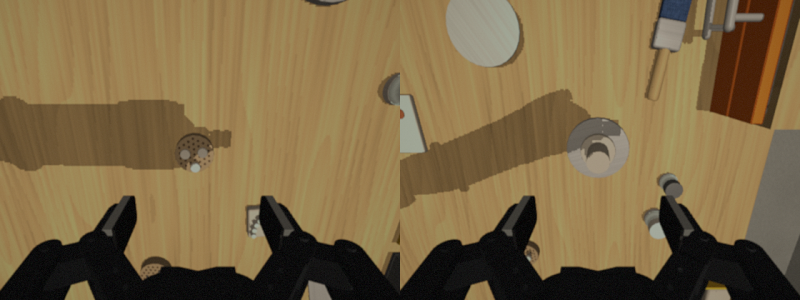

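The depth circles have the right radii. The tray is at (489.5, −104.6), and the plinth, step and plate agree on a centre at (642.0, 127.9). Next I grasp.

Run:
```python
from h import *
o=[np.pi,0,np.pi/2]
arm.move_ptp([489.5,-104.6,120],o)
arm.move_gripper(70,35)
arm.servo_line([489.5,-104.6,20],feed=120)
print("hit",arm.servo_line([489.5,-104.6,-2],feed=30,max_force=6),arm.get_obs()["tcp_pos"])
arm.move_gripper(45,35)
s=arm.get_obs();print(s["tcp_pos"],s["grip_width"],s["grip_force"],s["wrist_force"])
arm.servo_line([489.5,-104.6,28],feed=40);arm.sleep(.2)
s=arm.get_obs();print(s["tcp_pos"],s["grip_width"],s["grip_force"],s["wrist_force"],s["t"])
p,im,d=shoot("w4");print(fit(p,d,41,52,(489.5,-104.6),29),fit(p,d,56,75,(489.5,-104.6),24))
shoot("s4","side")
a=cv2.imread("pics/w4.png");b=cv2.imread("pics/s4.png")[150:300,230:430]
cv2.imwrite("pics/v4.png",np.hstack([cv2.resize(a,(400,300)),cv2.resize(b,(400,300))]))
```

```text
hit False [ 489.5613497  -104.58196084   -1.9687544 ]
[ 489.66938633 -104.63131006   -1.53976596] 52.48108572136006 36.178173422813416 [-1.06054653 -0.05913505  5.94673653]
[ 489.33873266 -104.55378757   27.753195  ] 52.31810227386857 36.67340576648712 [ 0.56730267  0.10459256 -1.04408168] 7.8667
((489.2011413574219, -103.86250305175781), 28.952655792236328, np.int64(6853), np.float64(46.15250007676836), array([488.88265979, -99.28123906]), (np.float64(276.90923683058514), np.float64(285.2874653436451))) ((488.6770324707031, -104.46737670898438), 19.80307388305664, np.int64(2346), np.float64(62.58585372273852), array([ 488.65532181, -102.63968348]), (np.float64(276.38363171355496), np.float64(312.96291560102304)))
```

View pics/v4.png

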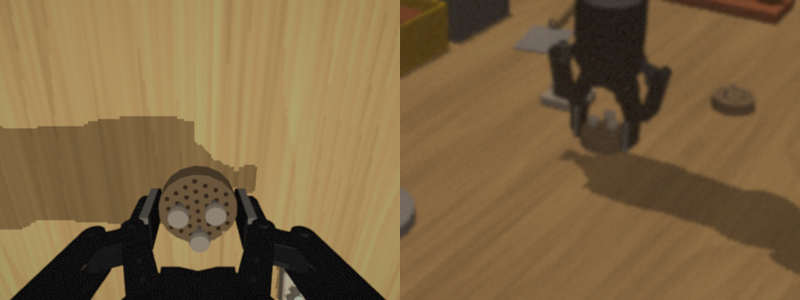

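The tray is held across its rim, its disc at about (197,205) in the left half, with all three crowns in place and looking level. I'll carry it over the plinth and measure its offset and tilt there.

Run:
```python
from h import *
arm.servo_line([489.3,-104.6,112],feed=80)
arm.servo_line([642.0,127.9,112],feed=120);arm.sleep(.4)
s=arm.get_obs();t=s["tcp_pos"];print(t,s["grip_width"],s["grip_force"],s["t"],s["eef_rot"])
p,im,d=shoot("w5")
P=cloud(p,d);zc=t[2]+1.5
print("crowns",fit(p,d,zc+28,zc+38,t,24))
m=(P[...,2]>zc+13)&(P[...,2]<zc+20)&(np.hypot(P[...,0]-t[0],P[...,1]-t[1])<24);q=P[m]
A=np.c_[q[:,:2]-t[:2],np.ones(len(q))];print("plane",np.linalg.lstsq(A,q[:,2],rcond=None)[0],len(q))
# tray rim on top surface: tan in front of fingers, edge points away from pads
for lo in(12.5,14): print("rim",fit(p,d,zc+lo,zc+20,t,28.5))
m=(P[...,2]>zc+13)&(P[...,2]<zc+20)&(abs(P[...,0]-t[0])<15)&(abs(P[...,1]-t[1])<32);q=P[m]
print("y extent",q[:,1].min(),q[:,1].max())
print("plate",fit(p,d,10,18,(642,128),70))
z=np.load("w2.npz")
```

```text
[642.00383487 127.83712227 112.04205291] 52.56610331444405 36.68008089065552 12.0333 [3.14152005e+00 1.89928135e-05 1.57075294e+00]
crowns ((641.3742065429688, 127.70826721191406), 19.863981246948242, np.int64(2295), np.float64(146.7586054096196), array([641.26719494, 129.66835415]), (np.float64(276.3503267973856), np.float64(313.199128540305)))
plane [-3.27010815e-03 -1.93394990e-04  1.30389639e+02] 4719
rim ((641.7237548828125, 128.64198303222656), 28.44831085205078, np.int64(6624), np.float64(130.3294334808078), array([641.47329859, 132.96172926]), (np.float64(276.80691425120773), np.float64(285.45516304347825)))
rim ((641.7237548828125, 128.64198303222656), 28.44831085205078, np.int64(6487), np.float64(130.34702878639789), array([641.43800676, 132.63130534]), (np.float64(276.7342377061816), np.float64(286.1371974718668)))
y extent 102.3735453151326 155.0448072608243
plate ((642.0366821289062, 128.10743713378906), 54.81673812866211, np.int64(6744), np.float64(14.919088640287244), array([642.18325905, 145.27037516]), (np.float64(277.68905693950177), np.float64(194.56657769869514)))
```

The tray is level to 0.2° and about 0.6 mm off in x. I'll correct that and lower it slowly with a force stop.

Run:
```python
from h import *
x,y=642.6,127.9
arm.servo_line([x,y,80],feed=60);arm.sleep(.2)
h=arm.servo_line([x,y,70],feed=8,max_force=3);s=arm.get_obs();t=s["tcp_pos"];print(h,t,s["wrist_force"],s["t"])
if h:
    arm.sleep(.3);s=arm.get_obs();print(s["tcp_pos"],s["wrist_force"],s["grip_width"])
    arm.move_gripper(56);arm.sleep(.1);arm.move_gripper(70);print(arm.get_obs()["tcp_pos"])
    t=arm.get_obs()["tcp_pos"]
    arm.servo_line([t[0],t[1],130],feed=60)
    arm.servo_line([t[0],t[1],230],feed=150);arm.sleep(.2)
    p,im,d=shoot("w6");print("rim",fit(p,d,85,97,(642,128),35),"crowns",fit(p,d,103,113,(642,128),30),"plate",fit(p,d,10,18,(642,128),70))
    P=cloud(p,d);m=(P[...,2]>88)&(P[...,2]<95)&(np.hypot(P[...,0]-642,P[...,1]-128)<24);q=P[m]
    print("plane",np.linalg.lstsq(np.c_[q[:,:2]-[642,128],np.ones(len(q))],q[:,2],rcond=None)[0])
    shoot("s6","side");print(arm.get_obs()["t"])
    a=cv2.imread("pics/w6.png")[100:310,140:420];b=cv2.imread("pics/s6.png")[180:285,140:280]
    cv2.imwrite("pics/v6.png",np.hstack([cv2.resize(a,(400,300)),cv2.resize(b,(400,300))]))
```

```text
True [642.55835608 127.87809465  73.54843534] [-0.53901241 -0.52348608  5.29692097] 13.7833
[642.53913904 127.89668773  73.55181339] [-1.66467671 -0.33275975  6.58568381] 52.79195828319262
[641.88188158 127.70899848  72.60624137]
rim ((641.5579833984375, 127.72498321533203), 27.01347541809082, np.int64(1837), np.float64(91.97000545927932), array([641.51481325, 130.60279828]), (np.float64(278.00381056069676), np.float64(198.18562874251498))) crowns ((641.6964111328125, 128.11595153808594), 19.534011840820312, np.int64(504), np.float64(108.54272746318003), array([641.5430942 , 128.72446973]), (np.float64(278.0257936507937), np.float64(205.37103174603175))) plate ((641.8486938476562, 128.01394653320312), 54.72724914550781, np.int64(3331), np.float64(15.013028378242048), array([642.16259841, 143.88080459]), (np.float64(278.5842089462624), np.float64(168.9003302311618)))
plane [-1.59877622e-03 -1.32931612e-03  9.20476040e+01]
16.9167
```

View pics/v6.png

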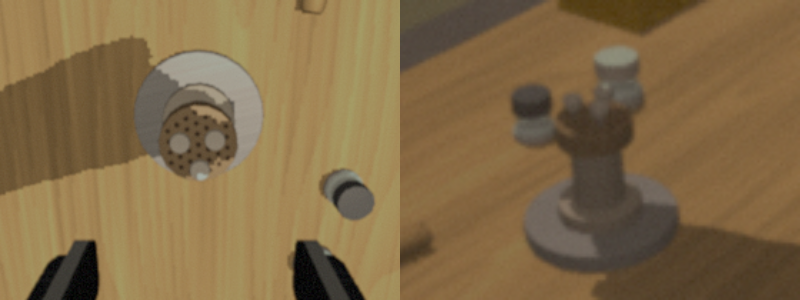

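The tray sits level on the plinth at about (198,140) in the left half, with its three crowns on it. Its centre is within 0.5 mm of the plinth's and the gripper is clear, so I'll hand in.

```bash
python3 -c "
from cell import arm
print(arm.finish_job())"
```

```text
the job is handed in; nothing more can be done
None
```

The crowned tray is on the plinth, level and about 0.5 mm off centre by the wrist camera, with all three crowns on it and the empty tray left alone; the job is handed in after about 17 s of robot time.

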